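# Dip the probe through the guide bar

### The arm

A 7-joint arm with a two-finger parallel gripper is mounted at the origin on a cart in front of the work surface, level with it; the furniture and walls round the work are solid. World frame = base frame: x ahead of the robot, y to its left, z up, the work surface at z = 0. Lengths are in m, angles in rad, forces in N, time in s.
With the tool pointing down it reaches from about 0.35 to 0.9 m from the base axis. Payload 19.9 kg.
Tool frame: the origin (TCP) lies midway between the tips of the shut fingers; the grasp point (between the pads) lies 19 mm behind it; z points along the fingers, y is the line along which they close (so a half turn about z gives the same grasp; the last joint's range is limited). The gripper opens to 94 mm and grips with 3 to 60 N. Pads are 16 mm wide; open, the fingers measure 119 mm over their backs; the gripper's body (75 mm by 177 mm) begins 78 mm behind the grasp point.
Start: joints at [-1.228, 0.417, -0.01, 1.614, 0.005, 1.111, -0.053], TCP at [0.234, 0.58, 0.205] pointing down, gripper open.
Joint ranges: [-2.81, 2.81], [-0.39, 2.02], [-1.27, 1.25], [0.06, 2.57], [-1.19, 4.33], [0.19, 2], [-2.82, 2.82]. Speed limits (rad/s): [1.89, 1.89, 2.39, 2.39, 3.01, 3.01, 3.01].

### API

Orientations are given as a rotation vector (axis times angle).
In Python, from cell import ctrl, eyes gives the robot as it stands.
- The arm moves only by the tool carry_out, never from a script. Its argument "moves" is a list of rows, each a list of 3 entries, a list of its own where there are three numbers: the turn, a rotation vector about the tool's x, y, z in degrees, then the shift along the tool's x, y, z in cm, then the opening, from 0 (shut) to 1 (fully open). A call has 1 to 20 rows; each row shifts and turns the commanded pose from where the row before left it, along the tool's axes as they then stand; what a row does not reach is not made up. A row lasts 1/12 s, in which the tool goes at most 41.7 mm and 7.16 degrees, less where a joint would pass 70% of its speed; a pose out of reach is approached as far as the arm can. A call with a gripper value outside its range is refused whole. The fingers move at their own pace and stop on an object; the grip force is fixed at half the most. Time passes only in rows, so rows that do not move let the fingers close. It gives the time, the measured TCP pose, the force, the opening and the grip force at its end, in the units of the state.
- ctrl.get_state(): the state, without advancing time (a new reading comes with each control period).
- eyes.get_image(name): name is "scene" or "side" or "wrist"; returns a dict with "color" (420x560x3 uint8, red, green, blue), "vertical_fov" (degrees; the focal length in pixels is half the picture's height over the tangent of half this angle, whatever the lens; pixels are square), "cx", "cy" (the principal point, pixels), "dist_coeffs" ([k1, k2, p1, p2, k3] as OpenCV has them; the pictures are not rectified), "world_from_camera" (4x4, takes a point from camera to world coordinates). Camera axes: x right, y down, z forward; pixel columns grow to the right and rows downward; lengths in m; the calibration is good to about 2 mm. A picture is of the moment at which its call begins. There is no depth.
- ctrl.sign_off(): hands the job in; it is judged then, once.
The state is a dict: "time_s": time; "joints": joint angles; "joint_velocities": joint speeds; "effort": joint torques, N m; "position": TCP position; "orientation": TCP orientation; "wrist_force": force on the tool from outside, world axes, zero at the start; "moment": the same for the moment, N m; "width": finger opening in m; "finger_force": force on a finger pad.
Only numpy, scipy, OpenCV 4.12 (cv2) and the standard library are available. Lean on these libraries where they do the work, as an engineer would, in place of code of your own. Each camera call takes 0.05 s, during which the arm holds its last target. There are 200 camera calls.

### The job

Take the cordless temperature probe out of its stand and, from above, lower its thin steel stem through the hole in the guide bar that lies over the open sample jar, without the probe ever touching the guide bar. Finish while still holding it there in the gripper: upright, still and centred in the hole, the tip about half-way down inside the jar and touching nothing. Leave the jars and everything else on the bench where they stand.

Things in the scene. Friction and masses are not known exactly. Their poses are not given: they have to be found in the camera images.
- probe_handle (a point): Centre of the probe's handle, the place to grip. The probe (about 70 g) is an upright grey cylinder handle, diameter 22 mm, 76 mm long, with a thin steel stem of diameter 8 mm, 95 mm long, straight below it on the same axis. It stands upright in its stand at first. This point is on the axis, 133 mm above the tip and 38 mm above the handle's lower end; z points up along the probe to its top end
- probe_mid (a point): Point on the axis of the probe's stem, 49 mm above the tip; axes as for the handle. It is level with the guide bar's mid-thickness when the tip hangs 40 mm above the bench. It is inside the stand at first
- probe_tip (a point): Lower end of the probe's stem, on its axis; axes as for the handle. It is inside the stand at first, 15 mm above the bench
- probe: The probe; origin at its tip, z up along the probe to the handle's top end, 171 mm long in all (174 with the small button on top)
- stand: Fixed park stand: an upright metal tube, 28 mm outside, 14 mm bore, on a dark round foot of diameter 68 mm; 110 mm high; origin at the centre of its underside on the bench, z up. The probe's handle rests on the tube's top and its stem hangs free in the bore, so it lifts straight up and out: lift by at least 95 mm. The eyepieces of a microscope jut out over the bench beyond and to the left of the stand, 260 to 330 mm above the bench: bring the arm in from the robot's side
- guide: Fixed guide station: a grey base board 100 x 270 mm, 8 mm thick, and over it on four short steel posts an aluminium guide bar 36 mm wide (x), 270 mm long (y) and 10 mm thick, underside 84 mm and top 94 mm above the bench, with three round through holes, 22 mm in diameter, in a row along y, 80 mm apart. Below each hole a jar stands on the board. Origin at the centre of its underside on the bench, z up, y along the bar
- hole0 (a point): Centre of the guide bar's hole at its y = -80 mm end, at the bar's top face (94 mm above the bench)
- hole1 (a point): Centre of the guide bar's middle hole, at the bar's top face (94 mm above the bench)
- hole2 (a point): Centre of the guide bar's hole at its y = +80 mm end, at the bar's top face (94 mm above the bench)
- open_jar: The open sample jar: white, no lid, loose, outside diameter 58 mm, wall 3 mm, 60 mm high, inside depth 56 mm. It stands on the base board under one of the three holes (which one changes), within 4 mm of being centred below it. Origin at the centre of its underside, 8 mm above the bench; its rim is 68 mm and its inner floor 12 mm above the bench
- capped_jar_a: A sample jar of the same body closed by a ribbed grey cap, loose, diameter 60 mm, 69 mm high, under another hole; origin at the centre of its underside
- capped_jar_b: A second capped jar just like the other, under the third hole; origin at the centre of its underside
- tally_counter: Bystander, to be left alone: grey hand tally counter, 60x94x50 mm, loose on the bench; origin at the centre of its underside
- timer: Bystander, to be left alone: small white bench timer, 64x64x24 mm, loose on the bench; origin at the centre of its underside
- bottle_dark: Bystander, to be left alone: small capped glass bottle, 106 high, 50 across mm, loose on the bench; origin at the centre of its underside

How it is judged:
By the outcome, as a careful person would: the job done as asked, in the order asked, and still so for the second after the job is handed in, while the arm keeps its last pose, push and grip.
It also fails if it takes over 50 s, if anything falls off the work surface, if the arm or the gripper's body presses on something with over 40 N, if the wrist force passes 120 N, or if a joint passes its speed limit or range.

## Working session

There is one attempt and no reset: what is moved stays moved. The work goes in short steps, Python scripts to look and compute and a tool call to move; the robot and the scene stay as the last step left them, time stands still between calls to the robot, and variables do not carry over. Pictures are saved under pics/ and viewed, at most 10 in all, crops included, and the job is handed in when it is done.

Besides the shell and the picture viewer there is one more tool, called after ">>>" in YAML: its name, and indented under it one key for each argument. carry_out: Moves the arm, as the interface text tells. Its arguments: {"type":"object","properties":{"moves":{"type":"array"}},"required":["moves"]}

```bash
mkdir -p pics
cat > h.py <<'E'
import numpy as np, cv2, pickle
from cell import ctrl, eyes
from scipy.spatial.transform import Rotation as R
def grab(n,f):
    d=eyes.get_image(n); cv2.imwrite(f'pics/{f}.png',d['color'][:,:,::-1]); pickle.dump(d,open(f'pics/{f}.pkl','wb')); return d
def load(f): return pickle.load(open(f'pics/{f}.pkl','rb'))
def K(d):
    f=210/np.tan(np.radians(d['vertical_fov'])/2); return np.array([[f,0,d['cx']],[0,f,d['cy']],[0,0,1.]])
def ray(d,uv):
    p=cv2.undistortPoints(np.array(uv,float).reshape(-1,1,2),K(d),np.array(d['dist_coeffs'],float)).reshape(-1,2)
    T=np.array(d['world_from_camera']); v=np.c_[p,np.ones(len(p))]@T[:3,:3].T
    return T[:3,3],v
def onz(d,uv,z):
    o,v=ray(d,uv); return o+v*((z-o[2])/v[:,2])[:,None]
def proj(d,P):
    T=np.linalg.inv(np.array(d['world_from_camera'])); P=np.atleast_2d(P).astype(float)
    return cv2.projectPoints(P,cv2.Rodrigues(T[:3,:3])[0],T[:3,3],K(d),np.array(d['dist_coeffs'],float))[0].reshape(-1,2)
E
python3 - <<'E'
from h import *
ims=[grab(n,n+'0') for n in ('scene','side','wrist')]
for d in ims: print(np.round(d['world_from_camera'],3).tolist(),d['vertical_fov'])
print(ctrl.get_state())
E
```

```text
[[0.807, -0.45, 0.383, 0.011], [-0.59, -0.629, 0.505, -0.851], [0.014, -0.634, -0.773, 0.978], [0.0, 0.0, 0.0, 1.0]] 42.87941679778611
[[0.895, -0.179, 0.409, 0.098], [-0.446, -0.322, 0.835, -1.036], [-0.017, -0.93, -0.368, 0.452], [0.0, 0.0, 0.0, 1.0]] 45.30634986876592
[[0.374, 0.896, 0.24, 0.164], [0.927, -0.361, -0.098, 0.608], [-0.001, 0.259, -0.966, 0.385], [0.0, 0.0, 0.0, 1.0]] 64.22998626012199
{'time_s': 0.15, 'joints': array([-1.22853681,  0.41781715, -0.01028181,  1.61400313,  0.00472485,
        1.11074601, -0.05297977]), 'joint_velocities': array([ 0.00058615, -0.00253544, -0.00098474, -0.00249547,  0.00060952,
        0.00077056, -0.00058092]), 'effort': array([-1.59947263e-03, -8.51537919e+01,  6.38331715e-01, -4.26148009e+01,
       -4.87705227e-02,  1.70530152e-02,  1.41731884e-04]), 'position': array([0.23392454, 0.57926071, 0.20499519]), 'orientation': array([-5.99071984e-01, -3.08387095e+00,  1.49037428e-03]), 'wrist_force': array([ 0.44631045, -1.39371422,  0.95999572]), 'moment': array([ 0.01972684,  0.03028318, -0.02891387]), 'finger_force': 0.0, 'width': 0.09404094222934056}
```

View pics/scene0.png

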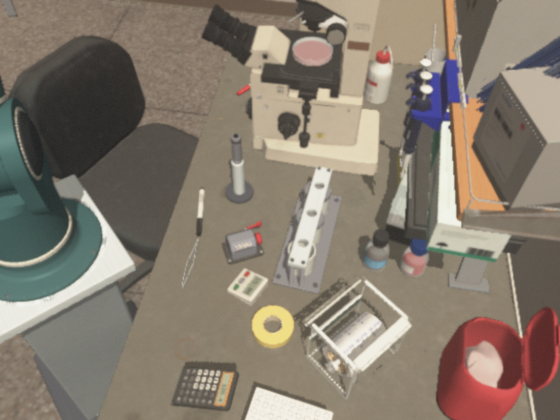

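View pics/side0.png

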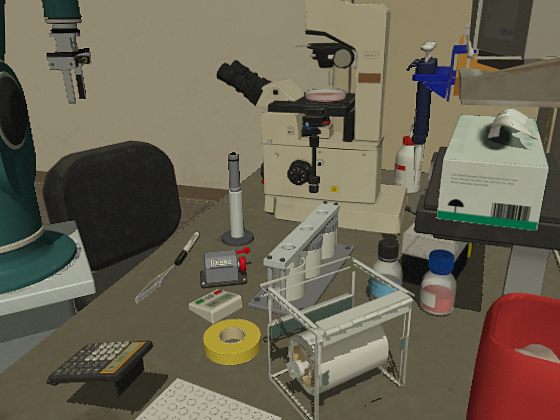

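The scene view shows the probe in its stand at about (238,165), the guide bar from (322,172) to (298,262) and the jars beneath it. The open jar looks to be at the near end, around (302,255). I'll enlarge both views to check.

Run:
```python
from h import *
a=load('scene0')['color'][120:300,210:350]; b=load('side0')['color'][145:315,205:365]
a=cv2.resize(a,None,fx=3,fy=3,interpolation=2); b=cv2.resize(b,None,fx=2.4,fy=2.4,interpolation=2)
c=np.zeros((540,800,3),np.uint8); c[:a.shape[0],:420]=a; c[:b.shape[0],420:804-4+0]=b[:,:380]
cv2.imwrite('pics/crop0.png',c[:,:,::-1])
```

```text
(no output)
```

View pics/crop0.png

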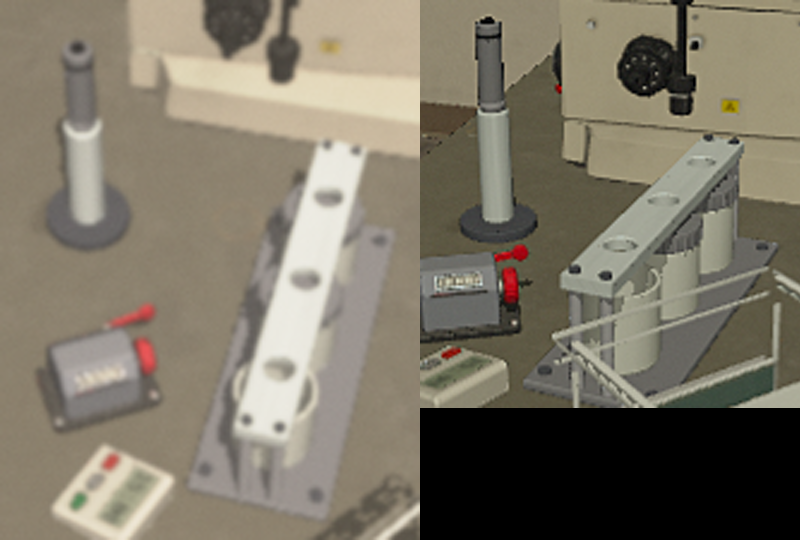

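The open jar (white, rim visible) is under the near hole, at scene px (303.7,243) and side px (288,246). The two ribbed caps are under the other holes. The handle's lower end is at scene px (237.7,160.7).

Run:
```python
from h import *
s=load('scene0'); e=load('side0')
np.set_printoptions(precision=4,suppress=True)
hs=onz(s,[(319.7,185.3),(311.7,212.7),(303.7,243)],.094); he=onz(e,[(322.1,212.1),(306.3,228.3),(288.3,246.3)],.094)
print('holes',hs,he, np.linalg.norm(np.diff(hs,axis=0),axis=1))
print('probe', onz(s,[(237.7,160.7)],.11),onz(s,[(235.3,136)],.184),onz(s,[(239.3,192)],0.008))
c=lambda u,v:(205+(u-420)/2.4,145+v/2.4)
print('side',onz(e,[c(492,107)],.11),onz(e,[c(487,27)],.184),onz(e,[c(498,222)],.008))
# eyepiece approx
print('eye',onz(s,[(210,22),(215,50),(250,50)],.3),onz(e,[(225,75),(265,95)],.3))
st=ctrl.get_state(); print(R.from_rotvec(st['orientation']).as_matrix())
```

```text
holes [[ 0.5545 -0.2837  0.094 ]
 [ 0.4922 -0.3338  0.094 ]
 [ 0.4304 -0.3856  0.094 ]] [[ 0.5582 -0.2779  0.094 ]
 [ 0.495  -0.3296  0.094 ]
 [ 0.434  -0.3786  0.094 ]] [0.08   0.0806]
probe [[ 0.4409 -0.1299  0.11  ]] [[ 0.4404 -0.1275  0.184 ]] [[ 0.4376 -0.1336  0.008 ]]
side [[ 0.4451 -0.1198  0.11  ]] [[ 0.4403 -0.131   0.184 ]] [[ 0.4402 -0.1324  0.008 ]]
eye [[ 0.5333  0.1055  0.3   ]
 [ 0.4869  0.0107  0.3   ]
 [ 0.5478 -0.0315  0.3   ]] [[ 0.552   0.1889  0.3   ]
 [ 0.505  -0.1497  0.3   ]]
[[-0.9273  0.3744 -0.0003]
 [ 0.3744  0.9273 -0.0009]
 [-0.0001 -0.0009 -1.    ]]
```

>>> carry_out:
  moves:
    - [[0,0,0],[0,0,-3.5],1]
    - [[0,0,0],[0,0,-3.5],1]
    - [[0,0,0],[0,0,-3.5],1]
    - [[0,0,0],[0,0,-3.5],1]
    - [[0,0,0],[0,0,-3.5],1]
    - [[0,0,0],[0,-3,0],1]
    - [[0,0,0],[0,-3,0],1]
    - [[0,0,0],[0,-3,0],1]
    - [[0,0,0],[0,-3,0],1]
    - [[0,0,0],[0,-3,0],1]
    - [[0,0,0],[0,-3,0],1]
    - [[0,0,0],[0,0,0],1]
    - [[0,0,0],[0,0,0],1]

```text
time_s: 1.23
position: [0.1664, 0.4119, 0.3811]
orientation: [0.599, 3.084, 0.002]
wrist_force: [-0.0, 0.8, 0.4]
width: 0.0941
finger_force: 0.0
```

>>> carry_out:
  moves:
    - [[0,0,4.2],[-3.25,0,0],1]
    - [[0,0,4.2],[-3.25,0,0],1]
    - [[0,0,4.2],[-3.25,0,0],1]
    - [[0,0,4.2],[-3.25,0,0],1]
    - [[0,0,4.2],[-3.25,0,0],1]
    - [[0,0,4.2],[-3.25,0,0],1]
    - [[0,0,4.2],[-3.25,0,0],1]
    - [[0,0,4.2],[-3.25,0,0],1]
    - [[0,0,4.2],[-3.25,0,0],1]
    - [[0,0,4.2],[-3.25,0,0],1]
    - [[0,0,4.2],[-3.25,0,0],1]
    - [[0,0,4.2],[-3.25,0,0],1]
    - [[0,0,4.2],[-3.25,0,0],1]
    - [[0,0,4.2],[-3.25,0,0],1]
    - [[0,0,4.2],[-3.25,0,0],1]
    - [[0,0,4.2],[-3.25,0,0],1]
    - [[0,0,4.2],[-3.25,0,0],1]
    - [[0,0,4.2],[-3.25,0,0],1]
    - [[0,0,4.2],[-3.25,0,0],1]
    - [[0,0,4.2],[-3.25,0,0],1]

```text
time_s: 2.9
position: [0.4467, -0.1125, 0.3804]
orientation: [2.512, 1.886, -0.002]
wrist_force: [1.1, -0.6, 0.1]
width: 0.0941
finger_force: 0.0
```

>>> carry_out:
  moves:
    - [[0,0,6],[0,0,0],1]
    - [[0,0,6],[0,0,0],1]
    - [[0,0,6],[0,0,0],1]
    - [[0,0,6],[0,0,0],1]
    - [[0,0,5],[0,0,0],1]
    - [[0,0,0],[0,0,0],1]
    - [[0,0,0],[0,0,0],1]

```text
time_s: 3.48
position: [0.4467, -0.1109, 0.3804]
orientation: [2.9, 1.206, -0.001]
wrist_force: [-0.1, 0.4, -0.3]
width: 0.0942
finger_force: 0.0
```

Run:
```python
from h import *
np.set_printoptions(precision=4,suppress=True)
w=grab('wrist','wrist1'); g=grab('scene','scene1'); st=ctrl.get_state()
Rm=R.from_rotvec(st['orientation']).as_matrix(); print(st['position'],Rm)
print('to probe in tool cm',100*Rm.T@(np.array([.4405,-.130,.129])-st['position']))
print('pred px wrist',proj(w,[[.4405,-.13,.186],[.432,-.383,.094]]))
cv2.imwrite('pics/both1.png',np.hstack([cv2.resize(w['color'],(400,300)),cv2.resize(g['color'],(400,300))])[:,:,::-1])
```

```text
[ 0.4465 -0.1109  0.3804] [[ 0.7049  0.7094 -0.0003]
 [ 0.7094 -0.7049 -0.0007]
 [-0.0006  0.0003 -1.    ]]
to probe in tool cm [-1.7656  0.9153 25.143 ]
pred px wrist [[288.5309 201.8409]
 [394.7974 301.2525]]
```

View pics/both1.png

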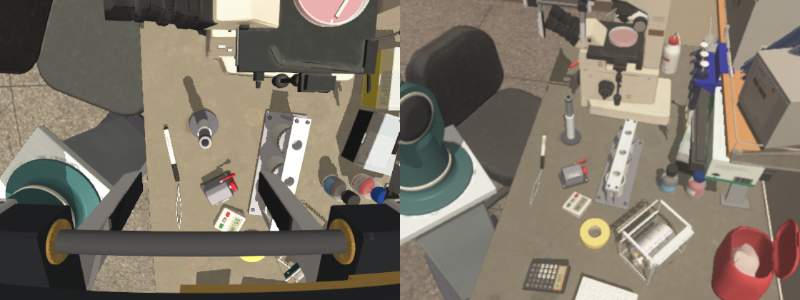

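Wrist view: the probe's top is at about (287,203) and the target hole at about (393,300). Both are within 2 px of my predictions. I'll align and go down.

>>> carry_out:
  moves:
    - [[0,0,0],[-0.9,0.45,0],1]
    - [[0,0,0],[-0.9,0.45,0],1]
    - [[0,0,0],[0,0,2.5],1]
    - [[0,0,0],[0,0,2.5],1]
    - [[0,0,0],[0,0,2.5],1]
    - [[0,0,0],[0,0,2.5],1]
    - [[0,0,0],[0,0,2],1]
    - [[0,0,0],[0,0,1],1]
    - [[0,0,0],[0,0,0],1]
    - [[0,0,0],[0,0,0],1]
    - [[0,0,0],[0,0,0],1]

```text
time_s: 4.5
position: [0.4404, -0.1304, 0.2517]
orientation: [2.902, 1.202, 0.002]
wrist_force: [-0.0, 0.0, 0.4]
width: 0.0941
finger_force: 0.0
```

Run:
```python
from h import *
np.set_printoptions(precision=4,suppress=True)
w=grab('wrist','wrist2'); st=ctrl.get_state()
Rm=R.from_rotvec(st['orientation']).as_matrix(); print(st['position'])
print('to probe in tool cm',100*Rm.T@(np.array([.4405,-.130,.129])-st['position']))
print('pred px',proj(w,[[.4405,-.13,.189],[.4405,-.13,.186],[.4405,-.13,.11],[.4405,-.13,.008],[.432,-.383,.094]]))
```

```text
[ 0.4405 -0.1303  0.2517]
to probe in tool cm [ 0.0039 -0.033  12.2679]
pred px [[280.5939 220.6258]
 [280.585  219.476 ]
 [280.412  197.0728]
 [280.2728 179.0752]
 [423.1613 343.2364]]
```

View pics/wrist2.png

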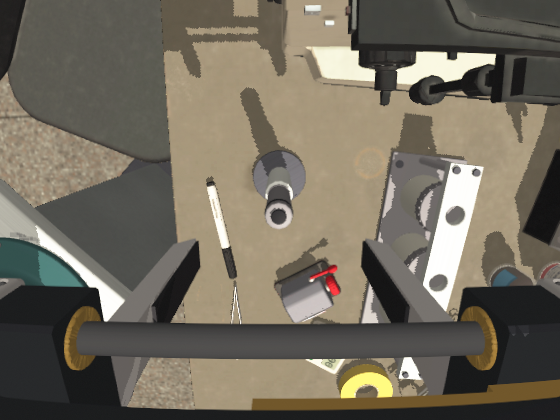

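The probe's top is at (278.5,216), about 2 mm off prediction. I'll correct for that, go down to the grip height and close.

>>> carry_out:
  moves:
    - [[0,0,0],[0.15,-0.1,0],1]
    - [[0,0,0],[0,0,2],1]
    - [[0,0,0],[0,0,2],1]
    - [[0,0,0],[0,0,2],1]
    - [[0,0,0],[0,0,2],1]
    - [[0,0,0],[0,0,2],1]
    - [[0,0,0],[0,0,1.3],1]
    - [[0,0,0],[0,0,0.8],1]
    - [[0,0,0],[0,0,0],1]
    - [[0,0,0],[0,0,0],1]

```text
time_s: 5.38
position: [0.4405, -0.1283, 0.13]
orientation: [2.902, 1.202, 0.0]
wrist_force: [0.7, -0.3, 0.5]
width: 0.0941
finger_force: 0.0
```

>>> carry_out:
  moves:
    - [[0,0,0],[0,0,0],0.6]
    - [[0,0,0],[0,0,0],0.4]
    - [[0,0,0],[0,0,0],0.3]
    - [[0,0,0],[0,0,0],0.26]
    - [[0,0,0],[0,0,0],0.26]
    - [[0,0,0],[0,0,0],0.26]
    - [[0,0,0],[0,0,0],0]
    - [[0,0,0],[0,0,0],0]
    - [[0,0,0],[0,0,0],0]
    - [[0,0,0],[0,0,0],0]
    - [[0,0,0],[0,0,0],0]
    - [[0,0,0],[0,0,0],0]

```text
time_s: 6.38
position: [0.4402, -0.1282, 0.1295]
orientation: [2.902, 1.202, -0.0]
wrist_force: [-0.5, 0.5, -0.1]
width: 0.0215
finger_force: 30.0
```

>>> carry_out:
  moves:
    - [[0,0,0],[0,0,-0.4],0]
    - [[0,0,0],[0,0,-0.8],0]
    - [[0,0,0],[0,0,-1.2],0]
    - [[0,0,0],[0,0,-1.2],0]
    - [[0,0,0],[0,0,-1.2],0]
    - [[0,0,0],[0,0,-1.2],0]
    - [[0,0,0],[0,0,-1.2],0]
    - [[0,0,0],[0,0,-1.2],0]
    - [[0,0,0],[0,0,-1.2],0]
    - [[0,0,0],[0,0,-1.2],0]
    - [[0,0,0],[0,0,-1.2],0]
    - [[0,0,0],[0,0,-1.2],0]
    - [[0,0,0],[0,0,-0.8],0]
    - [[0,0,0],[0,0,-0.4],0]
    - [[0,0,0],[0,0,0],0]
    - [[0,0,0],[0,0,0],0]

```text
time_s: 7.72
position: [0.4401, -0.1281, 0.2733]
orientation: [-2.902, -1.203, 0.0]
wrist_force: [-0.1, 0.1, -0.5]
width: 0.0217
finger_force: 30.0
```

Run:
```python
from h import *
np.set_printoptions(precision=4,suppress=True)
st=ctrl.get_state()
Rm=R.from_rotvec(st['orientation']).as_matrix(); print(st['position'],st['width'],st['wrist_force'])
print('to hole cm',100*Rm.T@(np.array([.432,-.382,.154])-st['position']))
# bar direction
d=np.array([.5563-.4322,-.2808+.3821,0]);print('bar dir in tool',Rm.T@(d/np.linalg.norm(d)))
```

```text
[ 0.4401 -0.1281  0.2733] 0.021703145357514435 [-0.0756  0.1065 -0.4665]
to hole cm [-18.5287  17.3759  11.9297]
bar dir in tool [ 0.9949  0.1009 -0.    ]
```

>>> carry_out:
  moves:
    - [[0,0,0],[-0.5,0.5,0],0]
    - [[0,0,0],[-1,0.9,0],0]
    - [[0,0,0],[-1.4,1.3,0],0]
    - [[0,0,0],[-1.4,1.3,0],0]
    - [[0,0,0],[-1.4,1.3,0],0]
    - [[0,0,0],[-1.4,1.3,0],0]
    - [[0,0,0],[-1.4,1.3,0],0]
    - [[0,0,0],[-1.4,1.3,0],0]
    - [[0,0,0],[-1.4,1.3,0],0]
    - [[0,0,0],[-1.4,1.3,0],0]
    - [[0,0,0],[-1.4,1.3,0],0]
    - [[0,0,0],[-1.4,1.3,0],0]
    - [[0,0,0],[-1.4,1.3,0],0]
    - [[0,0,0],[-1,1,0],0]
    - [[0,0,0],[-0.6,0.6,0],0]
    - [[0,0,0],[0,0,0.5],0]
    - [[0,0,0],[0,0,1],0]
    - [[0,0,0],[0,0,1],0]
    - [[0,0,0],[0,0,0.5],0]
    - [[0,0,0],[0,0,0],0]

```text
time_s: 9.38
position: [0.4316, -0.3801, 0.2419]
orientation: [-2.9, -1.203, 0.002]
wrist_force: [-0.0, 0.3, -0.4]
width: 0.0215
finger_force: 30.0
```

```bash
cat > look.py <<'E'
from h import *
import sys
np.set_printoptions(precision=4,suppress=True)
t=sys.argv[1]; st=ctrl.get_state(); p=st['position']; print(p,st['orientation'])
s=grab('scene','s'+t); e=grab('side','e'+t)
P=[[p[0],p[1],p[2]+.019-.133],[.432,-.382,.094]]
print(proj(s,P),proj(e,P))
def crop(d,c,f,w,h):
    A=np.array([[f,0,w/2-f*c[0]],[0,f,h/2-f*c[1]]],float); return cv2.warpAffine(d['color'],A,(w,h),flags=cv2.INTER_CUBIC)
a=proj(s,P).mean(0).round(); b=proj(e,P).mean(0).round(); print('centres',a,b,'scale 6')
cv2.imwrite(f'pics/c{t}.png',np.hstack([crop(s,a,6,400,600),crop(e,b,6,400,600)])[:,:,::-1])
E
python3 look.py 3
```

```text
[ 0.4316 -0.3801  0.2419] [-2.9001 -1.2032  0.0016]
[[303.3259 230.9402]
 [303.2271 241.4461]] [[287.1341 227.8001]
 [288.155  247.3672]]
centres [303. 236.] [288. 238.] scale 6
```

View pics/c3.png

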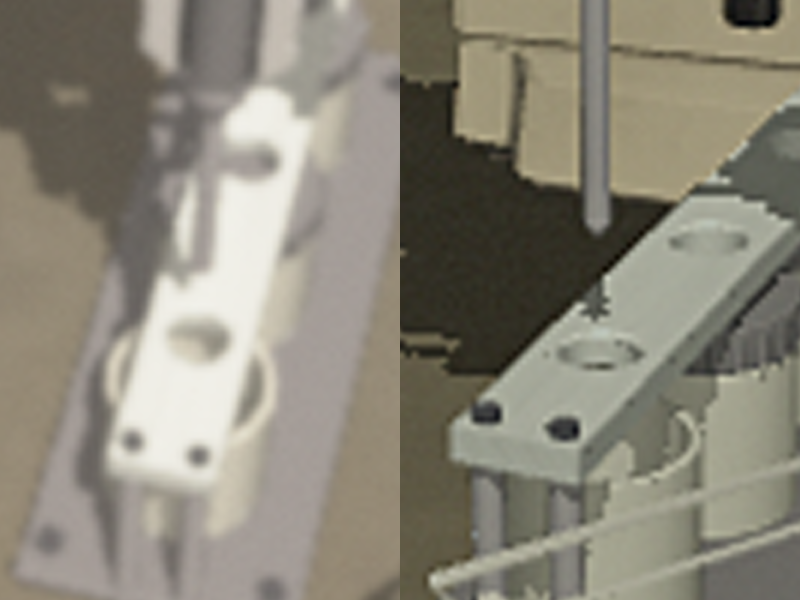

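Side view: the tip is at crop (597,235) and the hole centre at (599,353). Scene view: the tip is near (204,270) and the hole at (198,339). Next I compute the tip-to-hole offset in each view.

```bash
cat > off.py <<'E'
from h import *
np.set_printoptions(precision=4,suppress=True)
def tri(s,us,e,ue):
    o1,v1=ray(s,[us]);o2,v2=ray(e,[ue]);v1=v1[0];v2=v2[0]
    t=np.linalg.lstsq(np.c_[v1,-v2],o2-o1,rcond=None)[0]; a=o1+t[0]*v1;b=o2+t[1]*v2
    return (a+b)/2,np.linalg.norm(a-b)
E
python3 - <<'E'
from off import *
s=load('s3');e=load('e3');st=ctrl.get_state();Rm=R.from_rotvec(st['orientation']).as_matrix();p=st['position']
zt=p[2]-.114
hs,ts=(302.67,242.55),(303.67,231);he,te=(287.8,246.9),(287.5,227.2)
H=onz(s,[hs],.094)[0],onz(e,[he],.094)[0];T=onz(s,[ts],zt)[0],onz(e,[te],zt)[0]
for h,t in zip(H,T): print(h,t,'tool cm',100*Rm.T@(h-t))
h,g=tri(s,hs,e,he);t,g2=tri(s,ts,e,te);print(h,g,t,g2,100*Rm.T@(h-t)); print('fk',p,'tool cm fk->mean hole',100*Rm.T@((H[0]+H[1])/2-p), 'tilt',np.degrees(np.arccos(-Rm[2,2])))
E
```

```text
[ 0.4294 -0.3835  0.094 ] [ 0.4313 -0.3814  0.1294] tool cm [-0.2825  0.0133  3.5397]
[ 0.4323 -0.3802  0.094 ] [ 0.4317 -0.3812  0.1294] tool cm [ 0.1175 -0.0288  3.5397]
[ 0.429  -0.385   0.0966] 0.001558566849209383 [ 0.4314 -0.3815  0.1295] 0.0002587367139114068 [-0.4159  0.0785  3.2959]
fk [ 0.4319 -0.3809  0.2434] tool cm fk->mean hole [-0.1451 -0.0019 14.9397] tilt 0.015447992602809477
```

Along the bar the two oblique views disagree: scene gives -2.8 mm, side gives +1.2 mm. The near-vertical wrist pictures already taken will settle it.

Run:
```python
from off import *
def holes(d,lo,hi,bar):
    g=d['color'].min(2); m=(g>bar).astype(np.uint8)
    c,hier=cv2.findContours(m,cv2.RETR_CCOMP,cv2.CHAIN_APPROX_NONE)
    for k,h in zip(c,hier[0]):
        if h[3]>=0 and lo<cv2.contourArea(k)<hi:
            el=cv2.fitEllipse(k) if len(k)>5 else None
            if el: print(np.round(el[0],1),np.round(el[1],1),onz(d,[el[0]],.094)[0])
for f in ('wrist1','wrist2'):
    d=load(f)
    for b in (150,190): print(f,b); holes(d,20,800,b)
w=load('wrist2'); print(onz(w,[(278.5,216)],.187),onz(w,[(278,177)],.006))
w=load('wrist1'); print(onz(w,[(287,203)],.187))
```

```text
wrist1 150
[309.2 315.9] [6.9 8.4] [ 0.3182 -0.3052  0.094 ]
[330.4 311.6] [4.9 7.2] [ 0.3474 -0.3234  0.094 ]
[318.5 299.6] [6.6 9.3] [ 0.3487 -0.2941  0.094 ]
[353.4 293. ] [6.3 7. ] [ 0.3952 -0.3245  0.094 ]
[287.  199.3] [11.7 11.9] [ 0.4271 -0.1437  0.094 ]
[415.8 203.2] [12.4 16.4] [ 0.5563 -0.2802  0.094 ]
[430.2 171. ] [6.  6.6] [ 0.6011 -0.258   0.094 ]
[415.1 168.9] [6.  6.9] [ 0.5872 -0.2402  0.094 ]
[471.2  19.3] [ 7.1 14.9] [ 0.7706 -0.1408  0.094 ]
wrist1 190
[309.1 316.1] [7.1 9.1] [ 0.3178 -0.3053  0.094 ]
[313.7 307.5] [6.8 9.1] [ 0.3337 -0.2991  0.094 ]
[318.4 299.6] [6.9 9.4] [ 0.3485 -0.2939  0.094 ]
[353.6 293.4] [6.8 7.5] [ 0.395  -0.3252  0.094 ]
[415.9 203.1] [12.9 16.7] [ 0.5565 -0.2802  0.094 ]
[430.2 170.8] [6.5 7.8] [ 0.6014 -0.2577  0.094 ]
[415.2 168.7] [7.2 7.7] [ 0.5875 -0.2401  0.094 ]
wrist2 150
[404.6 374.2] [6.9 7.7] [ 0.3873 -0.4031  0.094 ]
[278.1 215.7] [17.5 18.1] [ 0.422  -0.1451  0.094 ]
[437.9 282.4] [16.6 19.7] [ 0.4944 -0.3297  0.094 ]
[455.  215.4] [16.9 21.7] [ 0.5565 -0.2796  0.094 ]
[475.5 172.1] [8.2 9.3] [ 0.6013 -0.2578  0.094 ]
[456.1 169.6] [8.9 9.7] [ 0.5877 -0.2407  0.094 ]
wrist2 190
[438.  282.4] [17.4 20.9] [ 0.4945 -0.3298  0.094 ]
[454.8 215.2] [18.9 22.1] [ 0.5565 -0.2793  0.094 ]
[475.8 171.9] [ 9.6 10.4] [ 0.6016 -0.2578  0.094 ]
[455.9 169.1] [ 9.8 10.5] [ 0.5878 -0.2402  0.094 ]
[[ 0.4415 -0.1267  0.187 ]] [[ 0.4401 -0.1263  0.006 ]]
[[ 0.4384 -0.1295  0.187 ]]
```

The wrist pictures put the hole at about (0.4316,-0.3816), so a -1 mm correction along tool x is needed. I'll correct and go down partway, then check.

>>> carry_out:
  moves:
    - [[0,0,0],[-0.1,0,0],0]
    - [[0,0,0],[0,0,0.4],0]
    - [[0,0,0],[0,0,0.6],0]
    - [[0,0,0],[0,0,0.6],0]
    - [[0,0,0],[0,0,0.6],0]
    - [[0,0,0],[0,0,0.4],0]
    - [[0,0,0],[0,0,0.2],0]
    - [[0,0,0],[0,0,0],0]
    - [[0,0,0],[0,0,0],0]
    - [[0,0,0],[0,0,0],0]

```text
time_s: 10.32
position: [0.4312, -0.3821, 0.2157]
orientation: [2.902, 1.202, 0.0]
wrist_force: [0.2, -0.3, -1.4]
width: 0.0215
finger_force: 30.0
```

```bash
python3 look.py 4
```

```text
[ 0.4312 -0.3821  0.2157] [2.9021 1.2022 0.0003]
[[303.1291 239.4609]
 [303.2271 241.4461]] [[287.6737 243.1845]
 [288.155  247.3672]]
centres [303. 240.] [288. 245.] scale 6
```

View pics/c4.png

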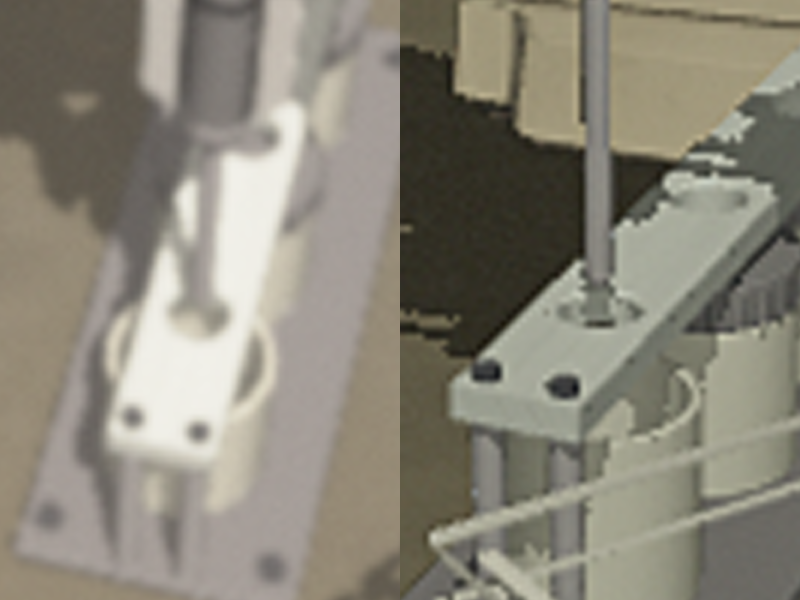

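The tip is right over the hole: side stem x≈599 against hole centre 599, scene stem about 204 against 198. That calls for roughly 0.7 mm along -y before lowering.

>>> carry_out:
  moves:
    - [[0,0,0],[0,-0.07,0],0]
    - [[0,0,0],[0,0,0.3],0]
    - [[0,0,0],[0,0,0.5],0]
    - [[0,0,0],[0,0,0.5],0]
    - [[0,0,0],[0,0,0.5],0]
    - [[0,0,0],[0,0,0.5],0]
    - [[0,0,0],[0,0,0.5],0]
    - [[0,0,0],[0,0,0.5],0]
    - [[0,0,0],[0,0,0.5],0]
    - [[0,0,0],[0,0,0.5],0]
    - [[0,0,0],[0,0,0.5],0]
    - [[0,0,0],[0,0,0.5],0]
    - [[0,0,0],[0,0,0.5],0]
    - [[0,0,0],[0,0,0.3],0]
    - [[0,0,0],[0,0,0.1],0]
    - [[0,0,0],[0,0,0],0]
    - [[0,0,0],[0,0,0],0]
    - [[0,0,0],[0,0,0],0]

```text
time_s: 11.92
position: [0.4307, -0.3816, 0.1537]
orientation: [2.902, 1.202, 0.0]
wrist_force: [0.8, 0.2, -1.1]
width: 0.0218
finger_force: 30.0
```

```bash
python3 look.py 5
```

```text
[ 0.4307 -0.3816  0.1537] [2.902  1.2024 0.0003]
[[301.331  256.6104]
 [303.2271 241.4461]] [[287.7184 276.9905]
 [288.155  247.3672]]
centres [302. 249.] [288. 262.] scale 6
```

View pics/c5.png

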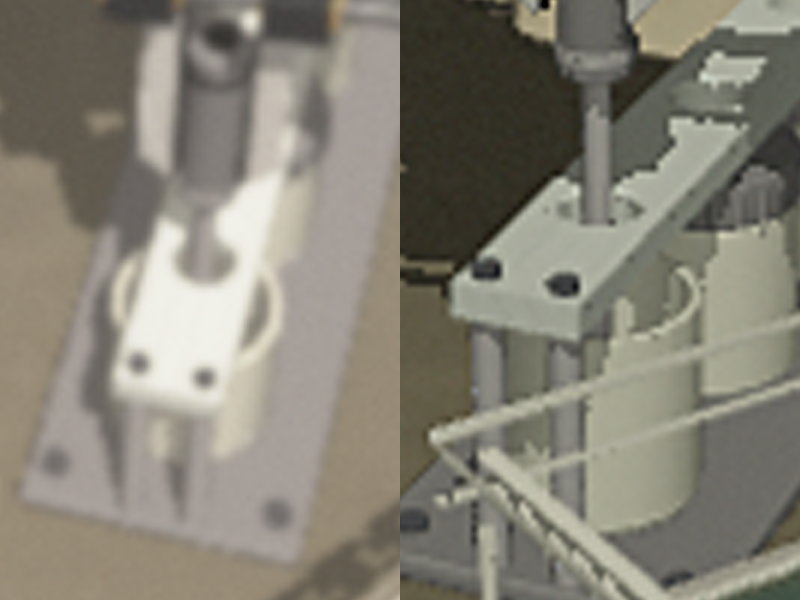

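The stem is in the hole: side 597 against 599, scene 202 against 205. A 0.6 mm nudge along +y, then settle.

>>> carry_out:
  moves:
    - [[0,0,0],[0,0.06,0],0]
    - [[0,0,0],[0,0,0],0]
    - [[0,0,0],[0,0,0],0]
    - [[0,0,0],[0,0,0],0]
    - [[0,0,0],[0,0,0],0]
    - [[0,0,0],[0,0,0],0]
    - [[0,0,0],[0,0,0],0]
    - [[0,0,0],[0,0,0],0]

```text
time_s: 12.68
position: [0.431, -0.382, 0.1535]
orientation: [2.902, 1.202, 0.0]
wrist_force: [-0.3, 0.3, 0.2]
width: 0.0217
finger_force: 30.0
```

```bash
python3 -c "
from h import *
s=ctrl.get_state();print(s['position'],s['wrist_force'],s['width'],abs(s['joint_velocities']).max());print(ctrl.sign_off())"
```

```text
[ 0.4310223  -0.38197103  0.15353185] [-0.28674825  0.28131872  0.24025392] 0.02173561326180945 0.0024723547013050288
the job is handed in; nothing more can be done
None
```

I handed the job in at about 13 s, with the gripper holding the probe upright and still in the hole over the open jar: the tip is about 40 mm above the bench, the stem is within about 1 mm of centre across the bar (along the bar the cameras fix it only to about 2 mm), and no contact with the bar showed in the pictures or wrist force.

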